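# Hang a cabinet door on the swivel hook over the drip tray

### The job

Turn the painting stand's swivel hook round until its prong points straight out over the middle of the drip tray. With the hook so set, pick up the bare wooden cabinet door and slide its finger hole down the slanting prong, all the way home against the collar, and leave it hanging there by itself, with the hook still facing over the tray. Do not disturb the drawer, cup, brush and dish standing around.

Things in the scene. Friction and masses are not known exactly. Their poses are not given: they have to be found in the camera images.
- stand: Steel stand fixed to the table. Origin on the table under the vertical swivel axis, z up. Base plate 120 x 120 x 12 mm (x -45 to 75), post 24 mm thick. On its -x side, x -50 to -180 mm, y -70 to 70 mm, lies a fixed open aluminium drip tray 18 mm high, roughly on the robot's side; its middle line is the stand's -x axis.
- swivel (a joint): Hook angle about the stand's axis, counter-clockwise from above. 0: prong points along the stand's +x, away from the tray; +3.14 or -3.14: over the tray's middle. Stops at +-3.6. Dry friction 0.1 N m holds it where it is left: some 1.5 N sideways on the prong turns it. Head: disc 42 mm across, 130 to 158 mm above the table, with a bar at 148 mm height out to the prong.
- prong (a point): Round steel prong of the hook, 11 mm thick, end rounded, leaning outwards 40 deg from vertical. Origin on its centre line at the upper face of its collar, 45 mm out from the swivel axis, 157 mm above the table. z runs up along the prong (end at z = 60 mm), x points outwards and 40 deg below level, y is level. Collar: disc 30 mm across, 5 mm thick, below the origin; the hung piece rests on it.
- prong_tip (a point): The end of the prong, on its centre line, 60 mm from the collar, 84 mm out from the swivel axis, 203 mm above the table.
- panel: Little cabinet door: plain bare MDF board 150 x 60 x 15 mm, 70 to 140 g, flat on the table. Origin mid underside; x along the length towards the end with the hole, y across the width, z up; both faces alike. Its overhanging weight makes it bind on the prong, so it does not slide home by itself: push it along the prong (a few newtons) until it is felt to meet the collar.
- panel_hole (a point): Centre of the round finger hole at mid thickness: 18 mm across, right through, 50 mm from the board's middle (25 mm from its end), on the middle line. 3.5 mm play all round on the prong, too close to go over the leaning prong with the board held level.
- drawer: Bystander: open MDF drawer box 100 x 100 x 85 mm with two green sides. Origin under its centre.
- cup: Bystander: blue plastic water cup, 72 mm across, 75 mm high. Origin under its centre.
- brush: Bystander: paint brush lying on the table, 180 mm long. Origin at its underside.
- dish: Bystander: white paint dish, 150 mm across, 18 mm high. Origin under its centre.
Not all that is in view belongs to the job. Of the things that look like the panel, take the one that is farthest to the robot's right at the start.

How it is judged (in metres and radians):
On the way, in this order (a step that is already met when the one before it is completed fails the run):
1. the hook's prong faces over the middle of the tray (tip within 21 mm of the tray's middle line) while the door is not yet on it (x of prong_tip in the frame of stand below 0 m and y of prong_tip in the frame of stand between -0.021 and 0.021 m and distance between panel_hole and prong above 0.09 m), for 0.2 s.
2. the door's hole is on the prong and home against the collar, the hook facing over the tray (x of prong_tip in the frame of stand below 0 m and y of prong_tip in the frame of stand between -0.021 and 0.021 m and x of panel_hole in the frame of prong between -0.008 and 0.008 m and y of panel_hole in the frame of prong between -0.008 and 0.008 m and z of panel_hole in the frame of prong between 0 and 0.016 m), for 0.2 s.
At the end, for the whole second after the job is handed in: The prong's tip is on the tray's side of the stand and within 21 mm of the tray's middle line; the door's hole centre lies on the prong, within 8 mm of its centre line each way and 0 to 16 mm above the collar; door and hook are at rest (all of step 2 and linear speed of panel below 0.02 m/s and angular speed of panel below 0.2 rad/s and velocity of joint swivel between -0.05 and 0.05 rad/s); the robot touches nothing.
It fails at once if the drawer is shifted by more than 30 mm (distance of drawer from where it was at the start of the episode above 0.03 m).
It fails at once if the cup is shifted by more than 30 mm (distance of cup from where it was at the start of the episode above 0.03 m).
It fails at once if the brush is shifted by more than 30 mm (distance of brush from where it was at the start of the episode above 0.03 m).
It fails at once if the dish is shifted by more than 30 mm (distance of dish from where it was at the start of the episode above 0.03 m).
It also fails if it takes over 67 s, if anything falls off the work surface, if the arm or the gripper's body presses on something with over 40 N, if the wrist force passes 120 N, or if a joint passes its speed limit or range.

### The arm

A 7-joint arm with a two-finger parallel gripper is mounted at the origin on the work surface. World frame = base frame: x ahead of the robot, y to its left, z up, the work surface at z = 0. Lengths are in mm, angles in rad, forces in N, time in s.
With the tool pointing down it reaches from about 425 to 875 mm from the base axis. Payload 4.7 kg.
Tool frame: the origin (TCP) lies on the centre line of the jaws, within the pads' length; the fingertips stand bot.nose_length ahead of it and the grasp point (between the pads) lies 2 mm behind it (bot.nose_length is the distance from the TCP to the fingertips, in mm); z points along the fingers, y is the line along which they close (so a half turn about z gives the same grasp; the last joint's range is limited). The gripper opens to 87 mm and grips with 3 to 60 N. Pads are 19 mm wide; open, the fingers measure 117 mm over their backs; the gripper's body (75 mm by 190 mm) begins 51 mm behind the grasp point.
Start: joints at [-1.322, 0.321, -0.07, 1.45, 0.023, 1.371, -0.057], TCP at [151.247, 632.177, 239.587] pointing down, gripper open.
Joint ranges: [-2.86, 2.86], [-0.3, 2.09], [-1.38, 1.24], [0.06, 2.45], [-1.56, 4.7], [0.09, 2.05], [-2.69, 2.69]. Speed limits (rad/s): [2.57, 2.57, 3.14, 3.14, 3.14, 3.14, 3.14].

### API

Orientations are given as [roll, pitch, yaw] about the fixed x, y, z axes, in that order (R = Rz(yaw) Ry(pitch) Rx(roll)).
In Python, from workcell import bot, cams gives the robot as it stands.
- The arm moves only by the shell command python3 -m inch 'ROWS' [FORCE]. ROWS is text: rows parted by semicolons, each of 7 numbers parted by spaces: the shift along the world's x, y, z in cm, then the turn, a rotation vector about the world's x, y, z in rad, then the closure, from 0 (fully open) to 1 (shut). A call has 1 to 12 rows; each row is the pose to reach, as a shift and turn from the pose commanded when the call began; what a row does not reach only later rows make up. A row lasts 1/12 s, in which the tool goes at most 41.7 mm and 7.16 degrees, less where a joint would pass 70% of its speed; a pose out of reach is approached as far as the arm can. A call with a gripper value outside its range is refused whole. The fingers move at their own pace and stop on an object; FORCE is the grip in N (left out, the last holds). Time passes only in rows, so rows that repeat a pose let the fingers close. It gives the time, the measured TCP pose, the force, the opening and the grip force at its end, in the units of the state.
- bot.get_state(): the state, without advancing time (a new reading comes with each control period).
- cams.camera(name): name is "scene" or "top" or "wrist"; returns the picture (400x640x3 uint8, red, green, blue); there is no depth.
- cams.camera_model(name): a dict with "vertical_fov" (degrees; the focal length in pixels is half the picture's height over the tangent of half this angle, whatever the lens; pixels are square), "cx", "cy" (the principal point, pixels), "rvec" (rotation vector, rad) and "tvec" (3), from world to camera coordinates, as OpenCV has them; the wrist camera has in their place "tool_from_camera" (4x4, takes a point from camera to tool coordinates, whose origin is the TCP and whose axes are the flange's). Camera axes: x right, y down, z forward; pixel columns grow to the right and rows downward; lengths in mm; the calibration is good to about 2 mm. A picture is of the moment at which its call begins: read the wrist's pose just before it. camera_model takes no time and is no camera call.
- bot.hand_in(): hands the job in; it is judged then, once.
Trained networks look in the newest picture that a camera, given by its name, has taken for a name from the list of things; names that differ only in an ending like _2 or _b are one class to them, and where a whole thing is asked for, a point or a joint stands for the part that bears it (a point fixed in the world has none). Each returns a list of dicts, best first, with "score" (0 to 1); they miss things now and then, are a little off and sometimes report something else, mostly with a low value. They report only what shows in the picture. A call takes as long as a camera call. They do not tell look-alikes from the thing itself.
- cams.look_for(camera, thing): "at" ([x, y, z] in mm, in world coordinates, good to about 4 mm: the middle of the surface that is visible of it).
- cams.masks_of(camera, thing): "region" (400x640 bool, what is visible of it).
The state is a dict: "time_s": time; "qpos": joint angles; "joint_vel": joint speeds; "effort": joint torques, N m; "position": TCP position; "tcp_rot": TCP orientation; "contact_force": force on the tool from outside, world axes, zero at the start; "wrist_torque": the same for the moment, N m; "width": finger opening in mm; "gripper_force": force on a finger pad.
Only numpy, scipy, OpenCV 4.12 (cv2) and the standard library are available. Lean on these libraries where they do the work, as an engineer would, in place of code of your own. Each camera call takes 0.05 s, during which the arm holds its last target. There are 200 camera calls.

## Working session

There is one attempt and no reset: what is moved stays moved. The work goes in short steps, Python scripts to look and compute and a shell command to move; the robot and the scene stay as the last step left them, time stands still between calls to the robot, and variables do not carry over. Pictures are saved under pics/ and viewed, at most 12 in all, crops included, and the job is handed in when it is done.

```bash
mkdir -p pics; cat > h.py <<'E'
import numpy as np, cv2
from workcell import bot, cams
from scipy.spatial.transform import Rotation as R
def K(m):
    f=200/np.tan(np.radians(m["vertical_fov"])/2); return np.array([[f,0,m["cx"]],[0,f,m["cy"]],[0,0,1]])
def ext(name):
    m=cams.camera_model(name)
    if "rvec" in m: return K(m),R.from_rotvec(np.ravel(m["rvec"])).as_matrix(),np.ravel(m["tvec"]).astype(float)
    s=bot.get_state(); T=np.eye(4); T[:3,:3]=R.from_euler('xyz',s["tcp_rot"]).as_matrix(); T[:3,3]=s["position"]
    C=np.linalg.inv(T@np.array(m["tool_from_camera"])); return K(m),C[:3,:3],C[:3,3]
def pix2z(name,uv,z,e=None):
    k,r,t=e or ext(name); uv=np.atleast_2d(uv).astype(float)
    d=(r.T@np.linalg.inv(k)@np.c_[uv,np.ones(len(uv))].T).T; o=-r.T@t
    return o+d*((z-o[2])/d[:,2])[:,None]
def proj(name,P,e=None):
    k,r,t=e or ext(name); p=(k@(r@np.atleast_2d(P).T+t[:,None])).T; return p[:,:2]/p[:,2:]
def save(name,fn):
    im=cams.camera(name); cv2.imwrite('pics/'+fn,im[:,:,::-1]); return im
E
python3 - <<'E'
from h import *
save('scene','s1.png');save('top','t1.png')
for c in ('top','scene'):
    for n in ('stand','swivel','prong','panel','drawer','cup','brush','dish'):
        print(c,n,[(np.round(d['at']).tolist(),round(d['score'],2)) for d in cams.look_for(c,n)])
print(bot.nose_length, bot.get_state())
for c in('top','scene'):
    k,r,t=ext(c);print(c,-r.T@t,k[0,0])
E
```

```text
top stand [([484.0, -212.0, 10.0], 0.8)]
top swivel [([556.0, -207.0, 159.0], 0.5), ([523.0, -451.0, 12.0], 0.41)]
top prong [([560.0, -206.0, 158.0], 0.68)]
top panel [([775.0, 344.0, 14.0], 0.93), ([263.0, 437.0, 15.0], 0.92), ([589.0, 168.0, 13.0], 0.86), ([365.0, 268.0, 17.0], 0.67)]
top drawer [([784.0, 141.0, 26.0], 0.72)]
top cup [([548.0, 448.0, 36.0], 0.9)]
top brush [([523.0, -452.0, 18.0], 0.68)]
top dish [([772.0, -180.0, 10.0], 0.87)]
scene stand [([535.0, -219.0, 11.0], 0.71)]
scene swivel [([559.0, -211.0, 156.0], 0.58)]
scene prong [([559.0, -212.0, 157.0], 0.67)]
scene panel [([596.0, 163.0, 18.0], 0.95), ([788.0, 339.0, 16.0], 0.85), ([378.0, 268.0, 15.0], 0.8), ([275.0, 439.0, 15.0], 0.8)]
scene drawer [([787.0, 138.0, 47.0], 0.93), ([594.0, 164.0, 15.0], 0.2)]
scene cup [([553.0, 437.0, 50.0], 0.83)]
scene brush [([533.0, -446.0, 17.0], 0.55)]
scene dish [([770.0, -178.0, 13.0], 0.65)]
17.0 {'time_s': 0.9, 'qpos': array([-1.32189335,  0.32097414, -0.0700867 ,  1.4504877 ,  0.02261037,
        1.37082914, -0.05688268]), 'joint_vel': array([-0.00117063, -0.0009309 ,  0.00063377, -0.00110942,  0.00043413,
       -0.00216601,  0.00185695]), 'effort': array([-8.32757578e-04, -4.91080320e+01, -4.03362438e-01, -3.12780440e+01,
       -6.37423550e-02,  3.33283190e-02,  7.04270903e-06]), 'position': array([151.26226712, 632.16961907, 239.60942017]), 'tcp_rot': array([3.14150280e+00, 5.96841659e-05, 2.90681518e+00]), 'contact_force': array([ 0.47321222,  0.06004299, -0.27636781]), 'wrist_torque': array([-0.00805107, -0.00891755, -0.02641672]), 'gripper_force': 0.0, 'width': 86.9287370728579}
top [ 375.12815619    2.64346953 1693.43982356] 469.65937793021493
scene [1450.40449674 -366.46441638  901.99936587] 430.98703111112724
```

View pics/t1.png

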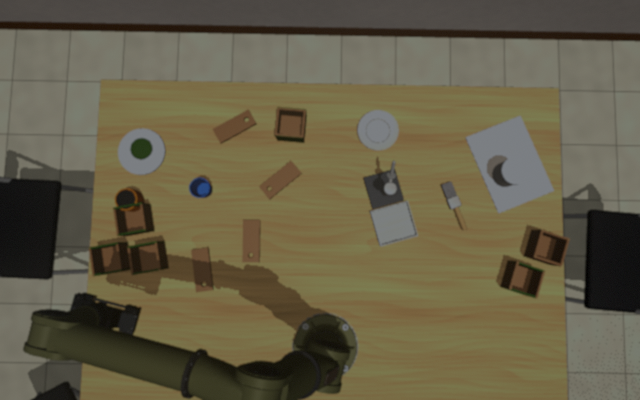

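View pics/s1.png

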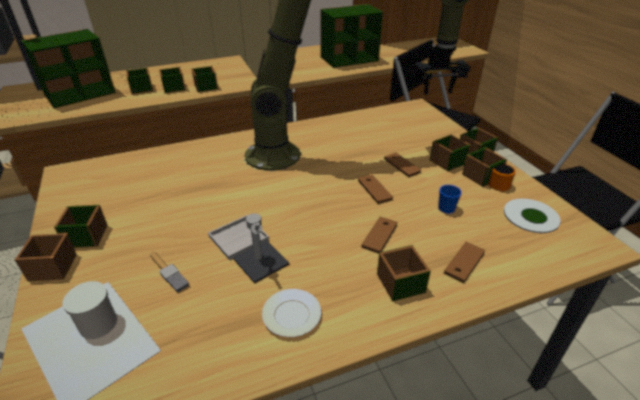

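The top view shows four boards. The rightmost is at about (280,180), with its hole near (267,187). The stand is at (388,187) and its tray at (393,222). Next I'll zoom in on the hook and measure the board.

```bash
python3 - <<'E'
from h import *
a=cv2.imread('pics/t1.png');b=cv2.imread('pics/s1.png')
A=cv2.resize(a[145:255,350:430],(400,550),interpolation=cv2.INTER_CUBIC)
B=cv2.resize(b[205:285,200:300],(400,320),interpolation=cv2.INTER_CUBIC)
C=cv2.resize(a[155:205,250:310],(276,230),interpolation=cv2.INTER_CUBIC)
o=np.zeros((550,800,3),np.uint8);o[:,:400]=A;o[:320,400:]=B;o[320:,400:676]=C
cv2.imwrite('pics/z1.png',np.clip(o*1.6,0,255).astype(np.uint8))
cams.camera('top')
for n in('panel','stand'):
  for d in cams.masks_of('top',n):
    m=d['region'].astype(np.uint8);c,_=cv2.findContours(m,0,2);c=max(c,key=cv2.contourArea)
    r=cv2.minAreaRect(c);P=pix2z('top',cv2.boxPoints(r),15)
    print(n,round(d['score'],2),np.round(r[0]),np.round(P[:,:2]).tolist(),P.mean(0).round())
E
```

```text
panel 0.95 [234. 126.] [[766.0, 423.0], [843.0, 295.0], [787.0, 262.0], [711.0, 391.0]] [777. 343.  15.]
panel 0.84 [252. 241.] [[435.0, 300.0], [437.0, 239.0], [288.0, 234.0], [287.0, 294.0]] [362. 267.  15.]
panel 0.84 [202. 269.] [[325.0, 484.0], [335.0, 422.0], [192.0, 395.0], [182.0, 457.0]] [259. 439.  15.]
panel 0.72 [280. 179.] [[561.0, 246.0], [656.0, 135.0], [608.0, 94.0], [513.0, 206.0]] [584. 170.  15.]
stand 0.88 [388. 204.] [[617.0, -110.0], [659.0, -250.0], [388.0, -326.0], [347.0, -187.0]] [ 503. -218.   15.]
```

View pics/z1.png

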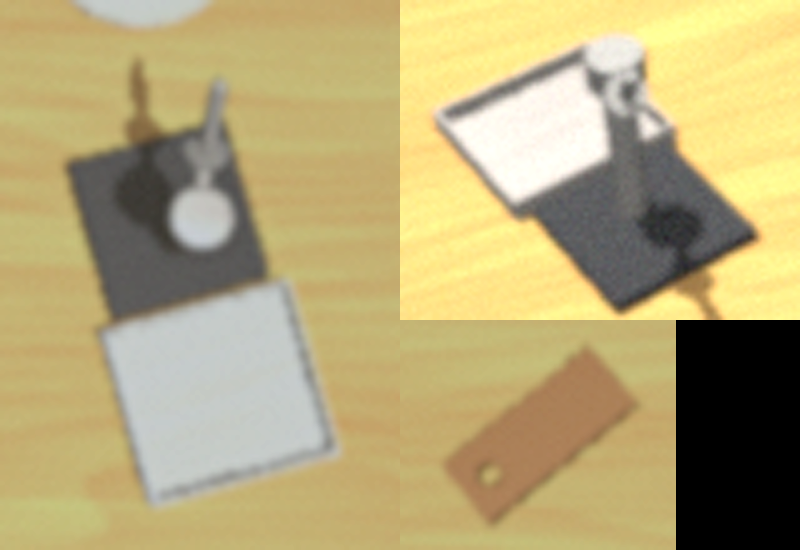

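The zoom shows the head disc at about px (390.4,188.6) and the prong tip at (393.8,162), so the hook points away from the tray. The tray corners are clear, and the board's hole is at its near-left end.

```bash
python3 - <<'E'
from h import *
d=pix2z('top',[390.4,188.6],158)[0];t=pix2z('top',[393.8,162],203)[0]
tr=pix2z('top',[[370,210],[407.6,201],[417.6,235.4],[380.4,246]],18);b=pix2z('top',[[364,177.4],[394.4,169.4]],12)
print(d,t,np.hypot(*(t-d)[:2]),np.degrees(np.arctan2(*(t-d)[1::-1])))
print(tr.round(),b.round())
near=tr[2:].mean(0);far=tr[:2].mean(0);bb=b.mean(0)
for u in (far-near,bb-near): print(np.hypot(*u[:2]),np.degrees(np.arctan2(u[1],u[0])))
u=(bb-near);u/=np.hypot(*u[:2]); print('axis est',near+u*180,bb-u*75, far+u*50)
h=pix2z('top',[250+489/4.6-400/4.6,155+(475-320)/4.6],15)[0];print('hole',h)
E
```

```text
[ 542.27082366 -206.57130472  158.        ] [ 623.42225075 -210.87820513  203.        ] 81.26563547610247 -3.0379739174348517
[[ 479. -153.   18.]
 [ 514. -287.   18.]
 [ 392. -323.   18.]
 [ 352. -191.   18.]] [[ 597. -131.   12.]
 [ 628. -241.   12.]]
130.0185966765884 16.525538749561814
251.0738516350052 16.56198266942744
axis est [ 544.52360655 -206.00183315   13.69847679] [ 540.76034652 -207.12099129   13.79230134] [ 544.56498044 -206.07580899   16.80513244]
hole [549.51723356 208.88994863  15.        ]
```

Estimates: swivel axis (543,-206.5), stand yaw 16.5°, hook at about -3° in world. It needs a clockwise turn to -163.5°. The board is centred at (584,170) with its hole end toward 131°.

```bash
r='35 -18 6 0 0 -1.3 1'
python3 -m inch '35 -18 6 0 0 -1.3 1;35 -18 6 0 0 -1.3 1;35 -18 6 0 0 -1.3 1;35 -18 6 0 0 -1.3 1;35 -18 6 0 0 -1.3 1;35 -18 6 0 0 -1.3 1;35 -18 6 0 0 -1.3 1;35 -18 6 0 0 -1.3 1;35 -18 6 0 0 -1.3 1;35 -18 6 0 0 -1.3 1;35 -18 6 0 0 -1.3 1;35 -18 6 0 0 -1.3 1' 10
python3 -m inch '5 -30 0 0 0 -1.3 1;5 -30 0 0 0 -1.3 1;5 -30 0 0 0 -1.3 1;5 -30 0 0 0 -1.3 1;5 -30 0 0 0 -1.3 1;5 -30 0 0 0 -1.3 1;5 -30 0 0 0 -1.3 1;5 -30 0 0 0 -1.3 1;5 -30 0 0 0 -1.3 1;5 -30 0 0 0 -1.3 1;5 -30 0 0 0 -1.3 1;5 -30 0 0 0 -1.3 1'
```

```text
time_s: 2.05
position: [503.5, 450.3, 299.7]
tcp_rot: [3.141, 0.001, 1.601]
contact_force: [-0.6, -0.3, -0.1]
width: 15.4
gripper_force: 0.0
time_s: 3.05
position: [550.5, 153.7, 299.5]
tcp_rot: [-3.141, 0.0, 0.31]
contact_force: [0.8, 0.4, 0.3]
width: 0.7
gripper_force: 0.0
```

```bash
python3 -m inch '4.6 -31 0 0 0 0 1;4.6 -31 0 0 0 0 1;4.6 -31 0 0 0 0 1;4.6 -31 0 0 0 0 1;4.6 -31 0 0 0 0 1;4.6 -31 0 0 0 0 1;4.6 -31 0 0 0 0 1;4.6 -31 0 0 0 0 1;4.6 -31 0 0 0 0 1;4.6 -31 0 0 0 0 1' 
python3 - <<'E'
from h import *
im=save('wrist','w1.png');print(bot.get_state()['position'])
S=[543,-206.5]
print(proj('wrist',[[*S,158],[543+84,-210.9,203]]))
E
```

```text
time_s: 3.88
position: [597.0, -158.5, 299.3]
tcp_rot: [-3.141, 0.001, 0.307]
contact_force: [1.1, 1.0, -0.4]
width: 0.6
gripper_force: 0.0
[ 597.42288477 -156.40464053  299.20325446]
[[352.99193244 251.45041083]
 [394.266412   191.54278132]]
```

View pics/w1.png

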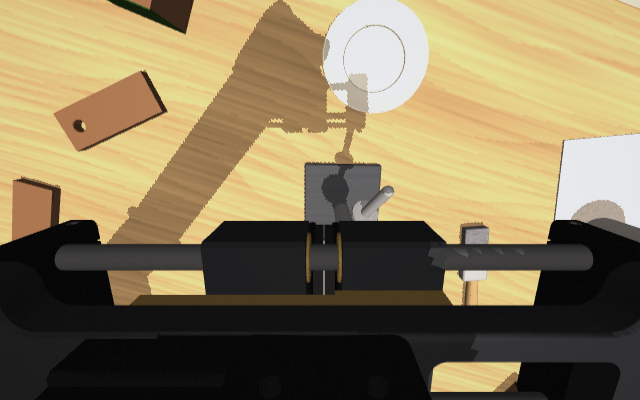

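The prong tip appears at (390,190), against a predicted (394,191), so the model is good. Next I descend beside the prong and sweep it clockwise.

```bash
python3 -m inch '0 0 -4 0 0 0 1;0 0 -8 0 0 0 1;0 0 -10.9 0 0 0 1;0 0 -10.9 0 0 0 1;0 0 -10.9 0 0 0 1' 
python3 -m inch '0.7 -2.8 0 0 0 0 1;1.1 -4.45 0 0 0 0 1;1.0 -6.15 0 0 0 0 1;0.5 -7.75 0 0 0 0 1;-0.4 -9.15 0 0 0 0 1;-1.7 -10.3 0 0 0 0 1;-3.2 -11.1 0 0 0 0 1;-4.8 -11.5 0 0 0 0 1;-6.5 -11.4 0 0 0 0 1;-8.15 -10.9 0 0 0 0 1;-9.6 -9.95 0 0 0 0 1;-10.5 -9.0 0 0 0 0 1'
python3 - <<'E'
from h import *
im=save('top','t2.png')
print([d['at'].round() if hasattr(d['at'],'round') else d['at'] for d in cams.look_for('top','prong')])
im=save('wrist','w2.png')
a=cv2.imread('pics/t2.png');A=cv2.resize(a[145:255,350:430],(400,550),interpolation=cv2.INTER_CUBIC)
B=cv2.resize(cv2.imread('pics/w2.png'),(400,250));o=np.zeros((550,800,3),np.uint8);o[:,:400]=A;o[:250,400:]=B;cv2.imwrite('pics/z2.png',np.clip(o*1.5,0,255).astype(np.uint8))
E
```

```text
time_s: 4.35
position: [596.9, -154.8, 189.7]
tcp_rot: [-3.139, 0.002, 0.311]
contact_force: [-0.1, -0.8, 1.4]
width: 0.4
gripper_force: 0.0
time_s: 5.35
position: [491.4, -249.6, 192.4]
tcp_rot: [3.139, -0.004, 0.305]
contact_force: [3.4, -0.6, 0.2]
width: 0.7
gripper_force: 1.2
[[545.8, -201.9, 158.6], [772.8, -178.7, 11.5]]
```

View pics/z2.png

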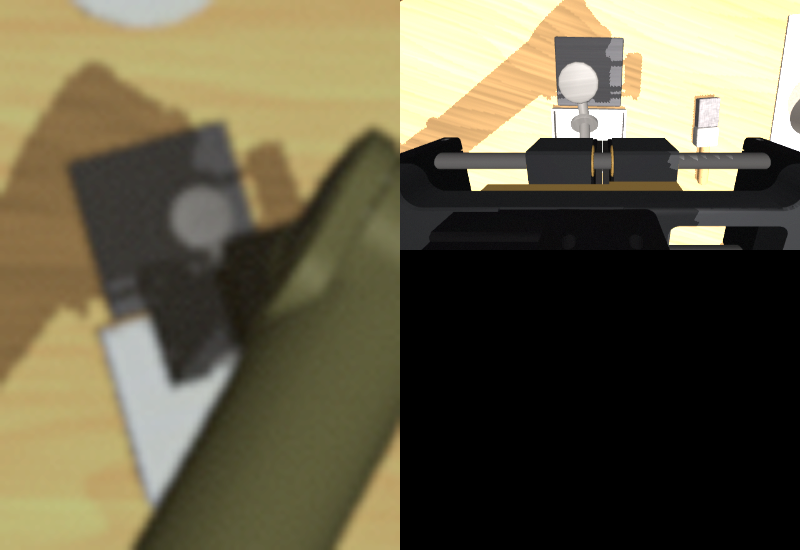

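The hook now faces the tray side. In the wrist view the disc is at about (285,131) and the collar at (296,198). I'll compute the angle from these.

```bash
python3 - <<'E'
from h import *
e=ext('wrist');d=pix2z('wrist',[285,131],158,e)[0];c=pix2z('wrist',[296,198],157,e)[0]
v=c-d;print(d,c,np.hypot(*v[:2]),np.degrees(np.arctan2(v[1],v[0])))
a=np.radians(-163.5);S=np.array([543,-206.5]);P=S+65*np.array([np.cos(a),np.sin(a)]);print(P,np.degrees(bot.get_state()['tcp_rot']))
E
```

```text
[ 545.74943315 -204.32743677  158.        ] [ 506.33850002 -222.86436435  157.        ] 43.55271902328506 -154.810058224391
[ 480.67671723 -224.96099741] [ 1.79980534e+02 -1.57070190e-01  1.76339267e+01]
```

```bash
python3 -m inch '0.2 -1 0 0 0 0 1;0.2 -1 3 0 0 0 0;0.2 -1 6 0 0 0 0;0 1 6 0 0 0 0;-1 2.2 6 0 0 0 0;-1 2.2 6 0 0 0 0;-1 2.2 6 0 0 0 0;-1 2.2 6 0 0 0 0;-1 2.2 6 0 0 0 0'  5
```

```text
time_s: 6.25
position: [482.3, -227.0, 250.5]
tcp_rot: [3.141, 0.001, 0.306]
contact_force: [-0.3, 0.5, -0.9]
width: 45.9
gripper_force: 0.0
```

```bash
python3 -m inch '0 0.25 0 0 0 0 0;0 0.25 0 0 0 0 0;0 0.25 0 0 0 0 0;0 0.25 0 0 0 0 0;0 0.25 -3 0 0 -0.015 0;0 0.25 -6 0 0 -0.015 0;0 0.25 -6 0 0 -0.015 0'
python3 -m inch '0 0 0 0 0 0 1;0 0 0 0 0 0 1;0 0 0 0 0 0 1;0 0 0 0 0 0 1;0 0 0 0 0 0 1;0 0 0 0 0 0 1;0 0 0 0 0 0 1;0 0 0 0 0 0 1;0 0 0 0 0 0 1;0 0 0 0 0 0 1;0 0 0 0 0 0 1;0 0 0 0 0 0 1' 8
```

```text
time_s: 6.83
position: [479.0, -221.8, 185.8]
tcp_rot: [-3.137, 0.008, 0.292]
contact_force: [-1.1, -0.4, -0.5]
width: 85.6
gripper_force: 0.0
time_s: 7.83
position: [482.0, -224.1, 190.6]
tcp_rot: [3.141, 0.001, 0.291]
contact_force: [-0.7, -1.4, -0.6]
width: 15.2
gripper_force: 0.8
```

```bash
python3 -m inch '0 0 0 0 0 0 1;0 0 0 0 0 0 1;0 0 0 0 0 0 1;0 0 0 0 0 0 1'
```

```text
time_s: 8.17
position: [481.9, -223.7, 190.6]
tcp_rot: [3.141, 0.001, 0.291]
contact_force: [-1.5, -3.0, 0.3]
width: 10.4
gripper_force: 8.0
```

The gripper closed on the prong at 10.4 mm, which sets the hook to about -164°. Next: release, lift, and check that the 40° tilt is reachable with the gripper empty.

```bash
python3 -m inch '0 0 0 0 0 0 0.3;0 0 0 0 0 0 0.3;0 0 0 0 0 0 0.3;0 0 0 0 0 0 0.3;0 0 3 0 0 0 0;0 0 7 0 0 0 0;0 0 10 0 0 0 0;0 0 10 0 0 0 0' 
python3 -m inch '-7.6 -2.3 3 0.05 -0.16 0 0;-7.6 -2.3 3 0.1 -0.32 0 0;-7.6 -2.3 3 0.15 -0.5 0 0;-7.6 -2.3 3 0.198 -0.669 0 0;-7.6 -2.3 1 0.198 -0.669 0 0;-7.6 -2.3 -3 0.198 -0.669 0 0;-7.6 -2.3 -6 0.198 -0.669 0 0;-7.6 -2.3 -9 0.198 -0.669 0 0;-7.6 -2.3 -9.4 0.198 -0.669 0 0;-7.6 -2.3 -9.4 0.198 -0.669 0 0;-7.6 -2.3 -9.4 0.198 -0.669 0 0;-7.6 -2.3 -9.4 0.198 -0.669 0 0' 
python3 - <<'E'
from h import *
s=bot.get_state();print(s['qpos'].round(2),R.from_euler('xyz',s['tcp_rot']).as_matrix().round(3))
im=save('wrist','w3.png')
E
```

```text
time_s: 8.83
position: [485.2, -224.4, 296.9]
tcp_rot: [3.137, -0.009, 0.292]
contact_force: [0.3, -0.4, -0.6]
width: 55.9
gripper_force: 0.0
time_s: 9.83
position: [407.7, -246.7, 198.7]
tcp_rot: [3.135, -0.698, 0.296]
contact_force: [1.4, -0.1, -0.1]
width: 87.2
gripper_force: 0.0
[ 0.34 -0.26  0.55  2.27 -0.65  0.91 -0.03] [[ 0.733  0.288  0.617]
 [ 0.224 -0.958  0.182]
 [ 0.643  0.005 -0.766]]
```

View pics/w3.png

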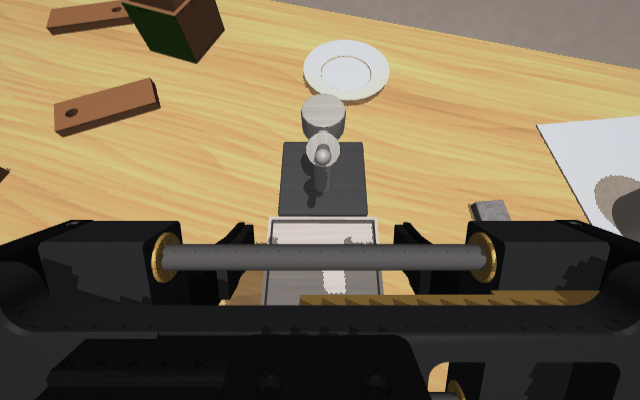

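The tilted pose is reachable. The prong is seen end-on at (323,155), centred over the tray, whose rim spans columns 268–378. I'll use this view to refine the prong's position before returning for the board.

```bash
python3 - <<'E'
from h import *
e=ext('wrist')
for S in([544,-206],[543,-206.5]):
  for ang in(-163.5,-164.1):
    a=np.radians(ang);o=np.array([np.cos(a),np.sin(a),0]);S0=np.array([*S,0.])
    print(S,ang,proj('wrist',[S0+84*o+[0,0,203],S0+45*o+[0,0,157],S0+[0,0,158]],e).round(1).tolist())
g=cv2.cvtColor(cv2.imread('pics/w3.png'),6)[80:200,270:380]
cv2.imwrite('pics/z3.png',cv2.resize(cv2.imread('pics/w3.png')[85:185,273:373],(600,600),interpolation=cv2.INTER_CUBIC))
E
```

```text
[544, -206] -163.5 [[325.5, 158.5], [325.0, 150.4], [325.2, 109.1]]
[544, -206] -164.1 [[324.2, 158.5], [324.5, 150.4], [325.2, 109.1]]
[543, -206.5] -163.5 [[325.8, 159.9], [325.2, 151.4], [325.4, 110.0]]
[543, -206.5] -164.1 [[324.5, 159.9], [324.7, 151.4], [325.4, 110.0]]
```

View pics/z3.png

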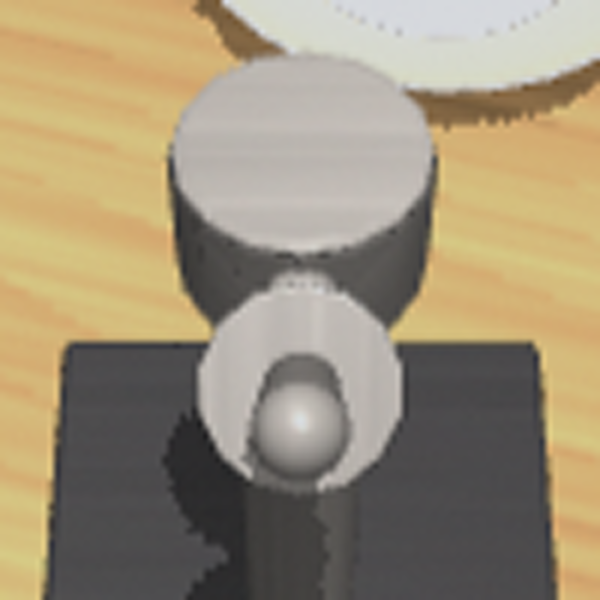

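The disc top is at (323.7,110.3) and the prong ball at (323.2,156.7), both within about 1.5 mm of prediction. Now I go to view the board.

```bash
python3 -m inch '0 0 4 -0.04 0.13 0 0;0 0 8 -0.08 0.26 0 0;0 0 10 -0.12 0.4 0 0;0 0 10 -0.16 0.53 0 0;0 0 10 -0.198 0.669 0 0;0 0 10 -0.198 0.669 0 0;0 0 10 -0.198 0.669 0 0' 
python3 -m inch '26.2 31.9 0 0 0 1.4 0;26.2 31.9 0 0 0 1.4 0;26.2 31.9 0 0 0 1.4 0;26.2 31.9 0 0 0 1.4 0;26.2 31.9 0 0 0 1.4 0;26.2 31.9 0 0 0 1.4 0;26.2 31.9 0 0 0 1.4 0;26.2 31.9 0 0 0 1.4 0;26.2 31.9 0 0 0 1.4 0;26.2 31.9 0 0 0 1.4 0;26.2 31.9 0 0 0 1.4 0;26.2 31.9 0 0 0 1.4 0' 
python3 -m inch '0 0 0 0 0 0.6 0;0 0 0 0 0 0.6 0;0 0 0 0 0 0.6 0;0 0 0 0 0 0.6 0;0 0 0 0 0 0.6 0;0 0 0 0 0 0.6 0;0 0 0 0 0 0.6 0;0 0 0 0 0 0.6 0'
python3 - <<'E'
from h import *
save('wrist','w4.png');e=ext('wrist');print(bot.get_state()['qpos'].round(2))
for d in cams.masks_of('wrist','panel'):
    m=d['region'].astype(np.uint8);c,_=cv2.findContours(m,0,2);c=max(c,key=cv2.contourArea)
    P=pix2z('wrist',c[:,0],15,e)[:,:2].astype(np.float32)
    (cx,cy),wh,a=cv2.minAreaRect(P);print(d['score'],(cx,cy),wh,a)
    hc=cv2.findContours(1-m,1,2)[0]
    for h in hc:
        if 10<cv2.contourArea(h)<3000: print('hole',cv2.minEnclosingCircle(h),pix2z('wrist',h[:,0].mean(0),15,e)[0])
E
```

```text
time_s: 10.47
position: [412.4, -242.7, 298.6]
tcp_rot: [3.139, 0.001, 0.302]
contact_force: [0.6, 1.4, -0.6]
width: 87.0
gripper_force: 0.0
time_s: 11.47
position: [669.0, 76.4, 296.8]
tcp_rot: [3.14, -0.002, 1.701]
contact_force: [-0.3, -0.7, -0.6]
width: 87.3
gripper_force: 0.0
time_s: 12.13
position: [668.3, 71.8, 297.6]
tcp_rot: [3.141, 0.001, 2.287]
contact_force: [-0.7, -0.3, 0.1]
width: 86.9
gripper_force: 0.0
[ 0.12  0.37 -0.37  1.29  0.13  1.5   0.48]
0.65 (583.966552734375, 174.2363739013672) (62.17947006225586, 150.70993041992188) 40.141624450683594
hole ((325.63043212890625, 44.065216064453125), 5.707607746124268) [552.66588665 208.16223841  15.        ]
0.65 (774.168701171875, 343.7492980957031) (69.02934265136719, 151.657958984375) 31.152009963989258
hole ((492.0, 115.0), 4.472236156463623) [798.23620102 299.28052685  15.        ]
```

View pics/w4.png

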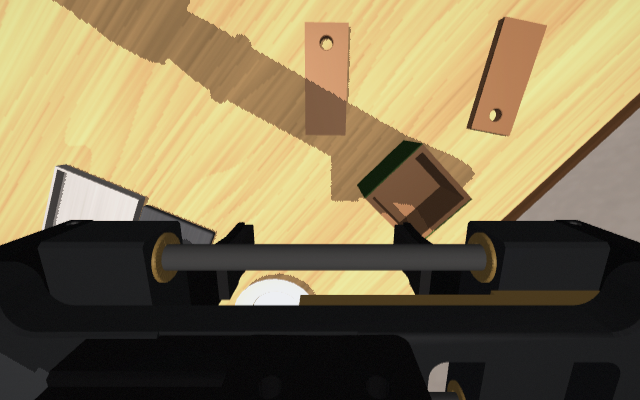

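The board is centred at about (584.5,172), yaw 130.5°, with its hole at px (326,43).

```bash
python3 - <<'E'
from h import *
m=cams.camera_model('wrist');M=np.linalg.inv(np.array(m['tool_from_camera']))
for x in(40,50,60,70):
    for z in(4,12): 
        p=K(m)@(M@[x,0,z,1])[:3];print(x,z,(p[:2]/p[2]).round(1))
s=bot.get_state();print(s['position'],np.degrees(s['tcp_rot']))
E
```

```text
40 4 [323.6 182.6]
40 12 [323.6 179.9]
50 4 [323.6 164.1]
50 12 [323.6 162.3]
60 4 [323.6 145. ]
60 12 [323.6 144.1]
70 4 [323.6 125.2]
70 12 [323.6 125.3]
[668.20528333  72.26398116 297.11366076] [1.79970243e+02 4.38876290e-02 1.31151341e+02]
```

```bash
python3 -m inch '-4 5 -3 0 0 -0.012 0;-8.4 10 -6 0 0 -0.012 0;-8.4 10 -10 0 0 -0.012 0;-8.4 10 -14 0 0 -0.012 0;-8.4 10 -18 0 0 -0.012 0;-8.4 10 -22 0 0 -0.012 0;-8.4 10 -24.5 0 0 -0.012 0;-8.4 10 -26 0 0 -0.012 0;-8.4 10 -27 0 0 -0.012 0;-8.4 10 -27.8 0 0 -0.012 0;-8.4 10 -27.8 0 0 -0.012 0;-8.4 10 -27.8 0 0 -0.012 0'
python3 -m inch '0 0 0 0 0 0 0.4;0 0 0 0 0 0 0.6;0 0 0 0 0 0 0.6;0 0 0 0 0 0 0.6;0 0 0 0 0 0 0.6;0 0 0 0 0 0 0.6;0 0 0 0 0 0 0.6;0 0 0 0 0 0 0.6' 40
```

```text
time_s: 13.23
position: [586.0, 173.2, 20.5]
tcp_rot: [3.138, 0.002, 2.279]
contact_force: [0.6, 0.5, 0.3]
width: 87.1
gripper_force: 0.0
time_s: 13.9
position: [584.5, 172.7, 18.9]
tcp_rot: [3.141, 0.0, 2.28]
contact_force: [0.9, -0.5, 2.7]
width: 59.9
gripper_force: 40.0
```

Gripped, with width 59.9. Now I'll lift and locate the hole relative to the tool.

```bash
python3 -m inch '0 0 3 0 0 0 1;0 0 7 0 0 0 1;0 0 11 0 0 0 1;0 0 15 0 0 0 1;0 0 19 0 0 0 1;0 0 23 0 0 0 1;0 0 27 0 0 0 1;0 0 28 0 0 0 1;0 0 28 0 0 0 1;0 0 28 0 0 0 1'
python3 - <<'E'
from h import *
save('wrist','w5.png');s=bot.get_state();print(s['position'],s['width'])
cv2.imwrite('pics/z5.png',cv2.resize(cv2.imread('pics/w5.png')[90:230,240:410],(680,560),interpolation=cv2.INTER_CUBIC))
E
```

```text
time_s: 14.73
position: [584.0, 172.6, 297.8]
tcp_rot: [-3.141, -0.0, 2.28]
contact_force: [-0.9, 0.3, -2.3]
width: 59.5
gripper_force: 40.0
[583.41110017 172.29660693 296.27196003] 59.694236476946124
```

View pics/z5.png

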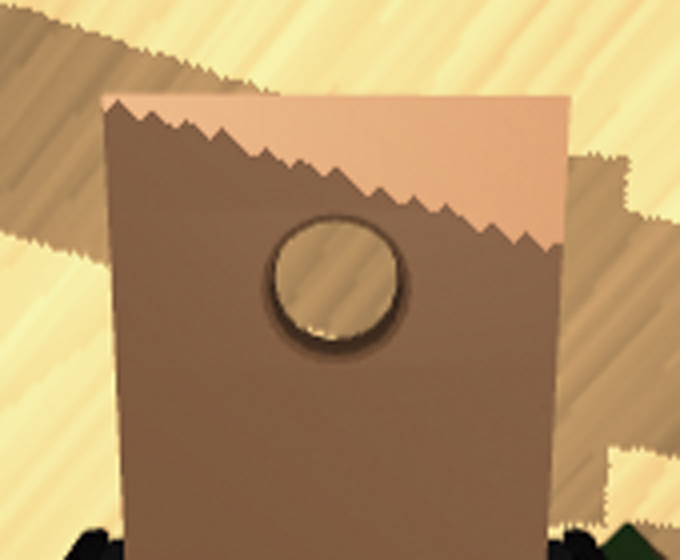

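The hole's rim is centred at px (324.3,161.3), so the hole is about 51 mm ahead of the TCP and the board is straight in the jaws. Carrying it to the pre-insert pose.

```bash
python3 -m inch '-17.7 -41.6 0 0 0 -1.4 1;-17.7 -41.6 0 0 0 -1.4 1;-17.7 -41.6 0 0 0 -1.4 1;-17.7 -41.6 0 0 0 -1.4 1;-17.7 -41.6 0 0 0 -1.4 1;-17.7 -41.6 0 0 0 -1.4 1;-17.7 -41.6 0 0 0 -1.4 1;-17.7 -41.6 0 0 0 -1.4 1;-17.7 -41.6 0 0 0 -1.4 1;-17.7 -41.6 0 0 0 -1.4 1;-17.7 -41.6 0 0 0 -1.4 1;-17.7 -41.6 0 0 0 -1.4 1' 
python3 -m inch '0 0 0 0 0 -0.602 1;0 0 0 0 0 -0.602 1;0 0 0 0 0 -0.602 1;0 0 0 0 0 -0.602 1;0 0 0 0 0 -0.602 1;0 0 0 0 0 -0.602 1;0 0 0 0 0 -0.602 1;0 0 0 0 0 -0.602 1'
python3 -m inch '0 0 0 0.04 -0.13 0 1;0 0 0 0.08 -0.26 0 1;0 0 0 0.12 -0.4 0 1;0 0 0 0.16 -0.53 0 1;0 0 0 0.191 -0.671 0 1;0 0 0 0.191 -0.671 0 1;0 0 0 0.191 -0.671 0 1;0 0 -3 0.191 -0.671 0 1;0 0 -6 0.191 -0.671 0 1;0 0 -6 0.191 -0.671 0 1;0 0 -6 0.191 -0.671 0 1'
```

```text
time_s: 15.78
position: [401.6, -251.0, 295.6]
tcp_rot: [-3.138, 0.005, 0.862]
contact_force: [-0.6, -0.3, -1.5]
width: 59.5
gripper_force: 40.0
time_s: 16.45
position: [406.8, -243.0, 297.1]
tcp_rot: [-3.14, 0.002, 0.281]
contact_force: [0.2, 0.6, -0.9]
width: 59.5
gripper_force: 40.0
time_s: 17.37
position: [406.6, -242.3, 237.2]
tcp_rot: [-3.138, -0.696, 0.276]
contact_force: [0.2, 0.2, 0.1]
width: 59.9
gripper_force: 40.0
```

```bash
python3 -m inch '0.05 -0.1 -2 0 0 0 1;0.05 -0.1 -4 0 0 0 1;0.05 -0.1 -4.3 0 0 0 1;0.05 -0.1 -4.3 0 0 0 1;0.05 -0.1 -4.3 0 0 0 1;0.05 -0.1 -4.3 0 0 0 1'
python3 - <<'E'
from h import *
s=bot.get_state();save('wrist','w6.png');print(s['position'],s['tcp_rot'])
cv2.imwrite('pics/z6.png',cv2.resize(cv2.imread('pics/w6.png')[90:230,240:410],(680,560),interpolation=cv2.INTER_CUBIC))
Rm=R.from_euler('xyz',s['tcp_rot']).as_matrix()
a=np.radians(-164.1);o=np.array([np.cos(a),np.sin(a),0]);O=np.array([543.7,-205,157])+45*o
p=o*np.sin(.698)+[0,0,np.cos(.698)];px=o*np.cos(.698)-[0,0,np.sin(.698)]
H=np.array(s['position'])+Rm@[51.2,.3,11.5];d=H-O
print('hole in prong frame',d@px,d@np.cross(p,px),d@p, 'axis dot',-Rm[:,2]@p)
print('tip px',proj('wrist',[O+60*p,O+55*p]))
E
```

```text
time_s: 17.87
position: [408.7, -245.1, 197.7]
tcp_rot: [3.138, -0.699, 0.281]
contact_force: [0.2, -0.3, -1.4]
width: 59.3
gripper_force: 40.0
[ 408.67052764 -245.0646186   197.73197674] [ 3.13750191 -0.69917787  0.28060724]
hole in prong frame -3.9666376008761617 1.7418536496700643 81.36181238893084 axis dot 0.9999971016997389
tip px [[323.6277518  157.53220086]
 [323.61640047 156.72129411]]
```

View pics/z6.png

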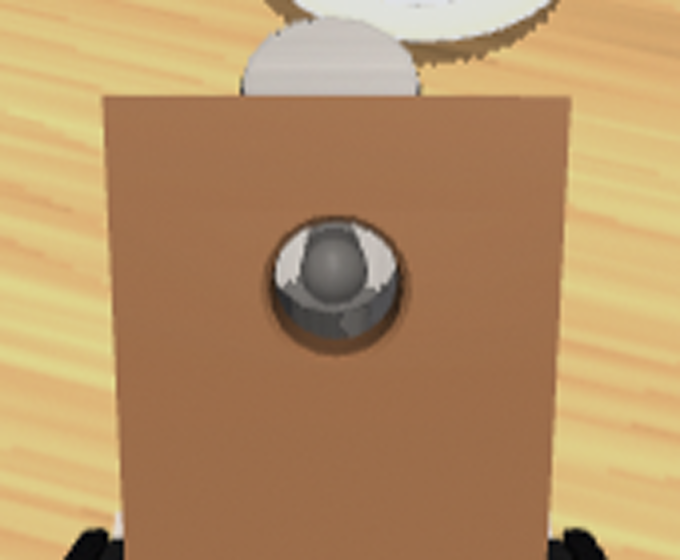

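The prong ball shows through the hole at px (323.2,156.2), matching the model's 156.7. I'll check the lateral offset precisely.

```bash
python3 - <<'E'
from h import *
m=cams.camera_model('wrist');M=np.linalg.inv(np.array(m['tool_from_camera']))
for x in(47,49,51,53):
    p=K(m)@(M@[x,0,38,1])[:3];print(x,(p[:2]/p[2]).round(1))
s=bot.get_state();print(s['position'],s['tcp_rot'])
Rm=R.from_euler('xyz',s['tcp_rot']).as_matrix()
a=np.radians(-164.1);o=np.array([np.cos(a),np.sin(a),0]);O=np.array([543.7,-205,157])+45*o
p=o*np.sin(.698)+[0,0,np.cos(.698)];px=o*np.cos(.698)-[0,0,np.sin(.698)];y=np.cross(p,px)
H=np.array(s['position'])+Rm@[51.2,.3,11.5];d=H-O
print(d@px,d@y,d@p);print('px',px,'y',y,'p',p)
E
```

```text
47 [325.8 157.4]
49 [325.8 154.3]
51 [325.8 151.2]
53 [325.9 148.1]
[ 408.5127037  -245.03778274  197.52613373] [ 3.13759639 -0.69901694  0.28040799]
-3.721814539968655 1.6809922612487487 81.28868985973077
px [-0.736818   -0.20988813 -0.64268672] y [ 2.73959219e-01 -9.61741310e-01  2.77555756e-17] p [-0.61809836 -0.17606995  0.76612909]
```

Both readings agree: shift 3.6 mm along prong x and -1.9 mm along y. I'll correct that, then advance 40 mm.

```bash
python3 -m inch '-.32 .11 -.23 0 0 0 1;-.32 .11 -.23 0 0 0 1;-.32 .11 -.23 0 0 0 1;0 .2 -.62 0 0 0 1;0.3 .29 -1 0 0 0 1;0.61 .37 -1.38 0 0 0 1;0.92 .46 -1.76 0 0 0 1;1.23 .55 -2.14 0 0 0 1;1.54 .63 -2.53 0 0 0 1;1.85 .72 -2.91 0 0 0 1;2.15 .81 -3.29 0 0 0 1;2.15 .81 -3.29 0 0 0 1'
cat > st.py <<'E'
from h import *
s=bot.get_state()
Rm=R.from_euler('xyz',s['tcp_rot']).as_matrix()
a=np.radians(-164.1);o=np.array([np.cos(a),np.sin(a),0]);O=np.array([543.7,-205,157])+45*o
p=o*np.sin(.698)+[0,0,np.cos(.698)];px=o*np.cos(.698)-[0,0,np.sin(.698)];y=np.cross(p,px)
H=np.array(s['position'])+Rm@[51.2,.3,11.5];d=H-O;f=np.array(s['contact_force'])
print('hole',d@px,d@y,d@p,'force',f@px,f@y,f@p,s['wrist_torque'],s['time_s'])
E
python3 st.py
```

```text
time_s: 18.92
position: [430.2, -235.9, 162.8]
tcp_rot: [3.141, -0.699, 0.278]
contact_force: [4.1, 0.1, 3.3]
width: 59.5
gripper_force: 40.0
hole 0.7409420580647037 -1.0605223294170525 39.63676174965245 force -5.1666273516488825 1.0239401329452518 -0.023784788015004388 [-0.18447224 -0.19383863 -0.31888031] 18.9167
```

```bash
python3 -m inch '0.11 0 0.1 0 0 0 1;0.11 0 0.1 0 0 0 1;0.36 .07 -.21 0 0 0 1;0.61 .14 -.51 0 0 0 1;0.85 .21 -.82 0 0 0 1;1.1 .28 -1.13 0 0 0 1;1.35 .35 -1.43 0 0 0 1;1.47 .39 -1.59 0 0 0 1;1.47 .39 -1.59 0 0 0 1;1.47 .39 -1.59 0 0 0 1'
python3 st.py
```

```text
time_s: 19.75
position: [443.8, -232.0, 146.3]
tcp_rot: [-3.141, -0.697, 0.278]
contact_force: [0.8, -0.6, -0.8]
width: 59.7
gripper_force: 40.0
hole 0.46507827368413146 -1.1676035672280825 17.858039071049607 force 0.05848625026970722 0.7930835456398594 -1.0548709337359343 [-0.30738399  0.97381074 -0.00337707] 19.75
```

Forces are low. Pushing the last ~10 mm in small steps to find the collar.

```bash
python3 -m inch '.12 .04 -.15 0 0 0 1;.25 .07 -.31 0 0 0 1;.37 .11 -.46 0 0 0 1;.49 .14 -.61 0 0 0 1;.55 .16 -.68 0 0 0 1;.55 .16 -.68 0 0 0 1;.55 .16 -.68 0 0 0 1'
python3 st.py
python3 -m inch '.06 .02 -.08 0 0 0 1;.12 .04 -.15 0 0 0 1;.12 .04 -.15 0 0 0 1;.12 .04 -.15 0 0 0 1'
python3 st.py
```

```text
time_s: 20.33
position: [449.4, -230.7, 139.9]
tcp_rot: [3.141, -0.697, 0.278]
contact_force: [0.4, 0.4, -1.6]
width: 59.9
gripper_force: 40.0
hole 0.1719789360581121 -0.8694308407636323 9.223857118298701 force 0.615293736449557 -0.2797723262460196 -1.5276354456642434 [-0.36386156  1.04041766  0.05761376] 20.3333
time_s: 20.67
position: [450.7, -230.3, 138.4]
tcp_rot: [3.141, -0.698, 0.278]
contact_force: [0.3, -0.4, -0.7]
width: 59.6
gripper_force: 40.0
hole 0.11809899629543041 -0.9058313121322121 7.305133107387116 force 0.3164080260780656 0.47961731950180103 -0.7118954146476573 [-0.33161594  1.03387569 -0.01600726] 20.6667
```

```bash
python3 -m inch '.06 .02 -.08 0 0 0 1;.12 .04 -.15 0 0 0 1;.12 .04 -.15 0 0 0 1;.12 .04 -.15 0 0 0 1'
python3 st.py
python3 -m inch '.06 .02 -.08 0 0 0 1;.12 .04 -.15 0 0 0 1;.12 .04 -.15 0 0 0 1;.12 .04 -.15 0 0 0 1'
python3 st.py
```

```text
time_s: 21.0
position: [451.6, -230.3, 137.3]
tcp_rot: [3.141, -0.698, 0.278]
contact_force: [-4.8, 0.4, 2.0]
width: 59.8
gripper_force: 40.0
hole 0.11929763203262622 -0.6003038474256792 5.8586772028469145 force 2.186257363839659 -1.738263436121815 4.393483455164752 [-0.17822666  1.08914357  0.27228207] 21.0
time_s: 21.33
position: [452.6, -230.3, 135.9]
tcp_rot: [3.14, -0.698, 0.278]
contact_force: [-7.0, -0.7, 4.4]
width: 59.7
gripper_force: 40.0
hole 0.36569628747087934 -0.3426936444111403 4.163514162438837 force 2.49157210662792 -1.2293712217628257 7.842166008481545 [-0.09784598  1.16968289  0.29991118] 21.3333
```

Contact force is rising from about 6 mm, consistent with the collar. One more small push, then release and back off along the tool axis.

```bash
python3 -m inch '.12 .04 -.15 0 0 0 1;.12 .04 -.15 0 0 0 1;.12 .04 -.15 0 0 0 1'
python3 st.py
python3 -m inch '0 0 0 0 0 0 0.2;0 0 0 0 0 0 0.1;0 0 0 0 0 0 0;0 0 0 0 0 0 0;0 0 0 0 0 0 0;0 0 0 0 0 0 0;0 0 0 0 0 0 0;0 0 0 0 0 0 0'
python3 -m inch '-.6 -.17 .77 0 0 0 0;-1.2 -.35 1.53 0 0 0 0;-2.5 -.7 3.06 0 0 0 0;-3.7 -1.06 4.6 0 0 0 0;-4.9 -1.4 6.1 0 0 0 0;-6.2 -1.76 7.7 0 0 0 0;-7.4 -2.1 9.2 0 0 0 0;-7.4 -2.1 9.2 0 0 0 0;-7.4 -2.1 9.2 0 0 0 0'
python3 - <<'E'
from h import *
save('wrist','w7.png');save('scene','s7.png')
e=ext('wrist')
a=np.radians(-164.1);o=np.array([np.cos(a),np.sin(a),0]);O=np.array([543.7,-205,157])+45*o
p=o*np.sin(.698)+[0,0,np.cos(.698)];px=o*np.cos(.698)-[0,0,np.sin(.698)];y=np.cross(p,px)
print('exp tip,hole-top,end corners',proj('wrist',[O+55*p,O+15*p,O+15*p-25*px-30*y,O+15*p-25*px+30*y],e).round(1).tolist())
w=cv2.resize(cv2.imread('pics/w7.png')[60:230,220:430],(525,425));s=cv2.resize(cv2.imread('pics/s7.png')[190:290,200:310],(275,250),interpolation=cv2.INTER_CUBIC)
z=np.zeros((425,800,3),np.uint8);z[:,:525]=w;z[:250,525:]=np.clip(s*1.5,0,255);cv2.imwrite('pics/z7.png',z)
E
```

```text
time_s: 21.58
position: [453.7, -230.5, 134.8]
tcp_rot: [3.14, -0.698, 0.277]
contact_force: [-10.2, -0.6, 7.2]
width: 59.7
gripper_force: 40.0
hole 0.28397124901926807 0.15433823196471574 2.6589206485219554 force 3.0010517899625917 -2.2320768655982923 11.905051123674209 [-0.11623903  1.37679984  0.34441057] 21.5833
time_s: 22.25
position: [454.3, -229.1, 133.9]
tcp_rot: [3.141, -0.698, 0.278]
contact_force: [-0.1, -0.1, -0.1]
width: 86.8
gripper_force: 0.0
time_s: 23.0
position: [379.9, -251.3, 227.5]
tcp_rot: [3.137, -0.699, 0.278]
contact_force: [-0.8, -0.3, -0.1]
width: 87.1
gripper_force: 0.0
exp tip,hole-top,end corners [[327.8, 146.5], [327.2, 143.5], [294.1, 115.3], [360.6, 115.3]]
```

View pics/z7.png

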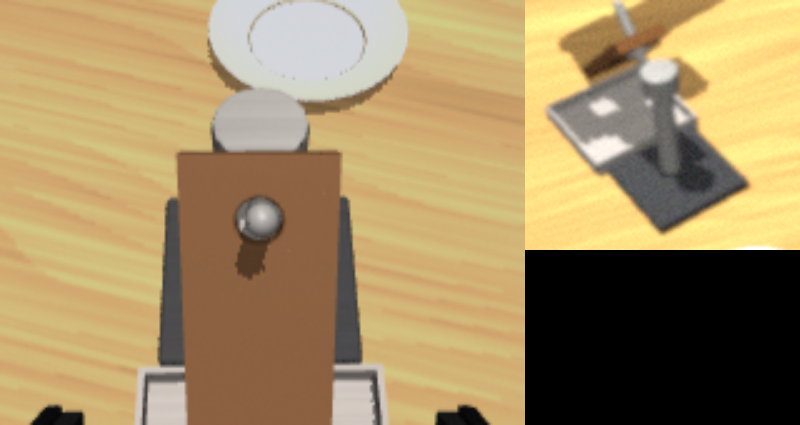

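The board hangs on the prong against the collar. Its end is 65 px wide, against 66.5 expected for home. The prong (column 260), head and tray middle (261) line up, and nothing is touching the robot.

```bash
python3 -c "
from workcell import bot
print(bot.hand_in())"
```

```text
the job is handed in; nothing more can be done
None
```

I turned the hook to face over the middle of the tray, hung the rightmost door on the prong home against the collar, and handed the job in at about 23 s; no verdict came back, but the last pictures showed it in place with the robot clear.

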